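# Shut the sample box and snap its tabs

### The job

Shut the lid of the sample transport box, and only then press down the three snap tabs round its edge until every one is fully home, flat on the lid. Leave the other things on the bench as they are.

Things in the scene. Friction and masses are not known exactly. Their poses are not given: they have to be found in the camera images.
- sample_box: white transport box with a grey lid, three sample tubes lying in it; fixed to the bench. Body 96 mm (x) by 140 mm (y), rim 106 by 150 mm, rim 50 mm above the bench. Origin: centre of its underside, on the bench. x points to the back, where the lid's hinge is; -x is the front, y the left side
- box_lid (a joint): lid hinge: 0 = shut on the rim, grows as it opens, 1.57 = upright; starts leaning back a little, at 1.65 to 1.85 (stop at 2.0). Axis along the box's y at box x = +56 mm, z = 50 mm. The lid is about 0.2 kg with its tabs. Slightly stiff: it stays put near upright and, once tipped well forward (below about 0.9), falls shut by itself
- lid_front_edge (a point): middle of the lid's front edge (its top edge while it stands open), at mid-thickness. The lid is a plate 106 by 150 by 6 mm; this edge is 109 mm from the hinge axis
- tab_front (a joint): hinge of the snap tab at the middle of the lid's front edge (box frame: -x side): 0 = up, tilted 0.45 rad above the lid; 0.45 = home, flat on the lid. A stiff clip: it takes about 6 N straight down on the pad point, more nearer its hinge, and stays wherever it is left, so a half-pressed tab stays half up. Flat on the lid it meets a hard stop
- tab_front_pad (a point): centre of the pad on top of the front tab, 20 mm out from the tab's hinge, which is parallel to the lid's edge and 25 mm in from it. The tab: 34 mm wide, 28 mm long from its hinge, with a lip hanging over the rim. With the lid shut the point is 68 mm above the bench while the tab is up, 60 mm when home (lid's top face: 56 mm)
- tab_left (a joint): hinge of the snap tab at the middle of the lid's left edge (box frame: +y side): 0 = up, tilted 0.45 rad above the lid; 0.45 = home, flat on the lid. A stiff clip: it takes about 6 N straight down on the pad point, more nearer its hinge, and stays wherever it is left, so a half-pressed tab stays half up. Flat on the lid it meets a hard stop
- tab_left_pad (a point): centre of the pad on top of the left tab, 20 mm out from the tab's hinge, which is parallel to the lid's edge and 25 mm in from it. The tab: 34 mm wide, 28 mm long from its hinge, with a lip hanging over the rim. With the lid shut the point is 68 mm above the bench while the tab is up, 60 mm when home (lid's top face: 56 mm)
- tab_right (a joint): hinge of the snap tab at the middle of the lid's right edge (box frame: -y side): 0 = up, tilted 0.45 rad above the lid; 0.45 = home, flat on the lid. A stiff clip: it takes about 6 N straight down on the pad point, more nearer its hinge, and stays wherever it is left, so a half-pressed tab stays half up. Flat on the lid it meets a hard stop
- tab_right_pad (a point): centre of the pad on top of the right tab, 20 mm out from the tab's hinge, which is parallel to the lid's edge and 25 mm in from it. The tab: 34 mm wide, 28 mm long from its hinge, with a lip hanging over the rim. With the lid shut the point is 68 mm above the bench while the tab is up, 60 mm when home (lid's top face: 56 mm)
- slide_pack: white carton of slides, 30x80x28 mm, by the left side of the box; bystander. Origins of all bystanders: centre of underside
- dropper_oil: small brown dropper bottle, 26 mm across, 66 mm high, by the right side of the box; bystander
- stopper_b: small stopper, 13 mm across, 20 mm high, by the right side of the box, nearer its front; bystander
- syringe_0: capped syringe lying flat, 20x136x19 mm, well to the right; bystander
- timer: white timer, 54x74x29 mm, to the left, farther back; bystander
- sample_cup: capped sample cup, 43 mm across, 55 mm high, far right; bystander
Mind the look-alikes: they are no part of the job. There is more than one size of the sample_box; the job needs the larger.

How it is judged:
By the outcome, as a careful person would: the job done as asked, in the order asked, and still so for the second after the job is handed in, with the robot touching nothing.
It also fails if it takes over 45 s, if anything falls off the work surface, if the arm or the gripper's body presses on something with over 40 N, if the wrist force passes 120 N, or if a joint passes its speed limit or range.

### The arm

A 6-joint arm with a two-finger parallel gripper is mounted at the origin on a cart in front of the work surface, level with it; the furniture and walls round the work are solid. World frame = base frame: x ahead of the robot, y to its left, z up, the work surface at z = 0. Lengths are in m, angles in rad, forces in N, time in s.
With the tool pointing down it reaches from about 0.25 to 0.775 m from the base axis. Payload 4 kg.
Tool frame: the origin (TCP) lies between the finger pads; the fingertips stand 14 mm ahead of it and the grasp point (between the pads) lies 5 mm behind it (robot.nose_length is the distance from the TCP to the fingertips, in m); z points along the fingers, y is the direction in which the jaws open and shut (so a half turn about z gives the same grasp; the last joint's range is limited). The gripper opens to 94 mm and grips with 3 to 60 N. Pads are 16 mm wide; open, the fingers measure 119 mm over their backs; the gripper's body (75 mm by 177 mm) begins 78 mm behind the grasp point.
Start: joints at [-1.318, 0.087, 1.371, -0, 1.684, -0.103], TCP at [0.192, -0.516, 0.194] pointing down, gripper open.
Joint ranges: [-3.1, 3.1], [-0.76, 2.03], [0.27, 2.55], [-1.08, 4.22], [0.17, 2.65], [-2.57, 2.57]. Speed limits (rad/s): [2.79, 2.79, 3.14, 3.14, 3.14, 3.14].

### API

Orientations are given as [roll, pitch, yaw] about the fixed x, y, z axes, in that order (R = Rz(yaw) Ry(pitch) Rx(roll)).
In Python, from bench import robot, eyes, finder gives the robot as it stands.
- The arm moves only by the tool play_rows, never from a script. Its argument "rows" is a list of rows, each an object with "linear": the shift along the tool's x, y, z in cm, a list of three; "spin": the turn about the tool's z in degrees. A call has 1 to 12 rows; each row shifts and turns the commanded pose from where the row before left it, along the tool's axes as they then stand; what a row does not reach is not made up. A row lasts 1/12 s, in which the tool goes at most 41.7 mm and 7.16 degrees, less where a joint would pass 70% of its speed; a pose out of reach is approached as far as the arm can. A call with a gripper value outside its range is refused whole. "claw" is the finger opening in cm, from 0 to 9.4, set as the call begins (left out, the last holds). The fingers move at their own pace and stop on an object; the grip force is fixed at half the most. Time passes only in rows, so rows that do not move let the fingers close. It gives the time, the measured TCP pose, the force and the opening at its end, in the units of the state.
- robot.get_obs(): the state, without advancing time (a new reading comes with each control period).
- eyes.snapshot(name): name is "side" or "top" or "wrist"; returns a dict with "frame" (420x560x3 uint8, red, green, blue), "fx", "fy", "cx", "cy" (pixels), "dist" ([k1, k2, p1, p2, k3] as OpenCV has them; the pictures are not rectified), "rvec" (rotation vector, rad) and "tvec" (3), from world to camera coordinates, as OpenCV has them; the wrist camera has in their place "mount" (4x4, takes a point from camera to tool coordinates, whose origin is the TCP and whose axes are the flange's). Camera axes: x right, y down, z forward; pixel columns grow to the right and rows downward; lengths in m; the calibration is good to about 2 mm. A picture is of the moment at which its call begins: read the wrist's pose just before it. There is no depth.
- robot.close_job(): hands the job in, once; it reports no verdict.
Trained networks look in a picture, given as the dict that the camera call returned (one of the last four; its "shot" number tells which), for a name from the list of things; names that differ only in an ending like _2 or _b are one class to them, and where a whole thing is asked for, a point or a joint stands for the part that bears it (a point fixed in the world has none). Each returns a list of dicts, best first, with "conf" (0 to 1); they miss things now and then, are a little off and sometimes report something else, mostly with a low value. They report only what shows in the picture. A call takes as long as a camera call. They do not tell look-alikes from the thing itself.
- finder.silhouettes(picture, name): "pixels" (420x560 bool, what is visible of it) and "box" ([centre column, centre row, width, height] in pixels, round what is visible of it).
The state is a dict: "time": time; "joint_positions": joint angles; "qvel": joint speeds; "joint_torque": joint torques, N m; "tool_pos": TCP position; "ee_rot": TCP orientation; "wrist_force": force on the tool from outside, world axes, zero at the start; "wrist_torque": the same for the moment, N m; "width": finger opening in m.
Only numpy, scipy, OpenCV 4.12 (cv2) and the standard library are available. Lean on these libraries where they do the work, as an engineer would, in place of code of your own. Each camera call takes 0.05 s, during which the arm holds its last target. There are 200 camera calls.

## Working session

There is one attempt and no reset: what is moved stays moved. The work goes in short steps, Python scripts to look and compute and a tool call to move; the robot and the scene stay as the last step left them, time stands still between calls to the robot, and variables do not carry over. Pictures are saved under pics/ and viewed, about 8 in all and at most 12, crops included, and the job is handed in when it is done.

Besides the shell and the picture viewer there is one more tool, called as a command line: name --argument value ..., lists and objects as JSON in quotes. play_rows: Moves the arm, as the interface text tells. Its arguments: {"type":"object","properties":{"rows":{"type":"array"},"claw":{"type":"number"}},"required":["rows"]}

```bash
mkdir -p pics; cat > h.py <<'E'
import numpy as np, cv2
from bench import robot, eyes, finder
def snap(n): return eyes.snapshot(n)
def save(im,fn): cv2.imwrite('pics/'+fn,cv2.cvtColor(im,cv2.COLOR_RGB2BGR))
def KD(p): return np.array([[p['fx'],0,p['cx']],[0,p['fy'],p['cy']],[0,0,1.]]),np.array(p['dist'],float)
def proj(p,X):
    K,D=KD(p); return cv2.projectPoints(np.array(X,float).reshape(-1,3),np.array(p['rvec'],float),np.array(p['tvec'],float),K,D)[0].reshape(-1,2)
def ray(p,uv):
    K,D=KD(p); n=cv2.undistortPoints(np.array(uv,float).reshape(1,1,2),K,D).ravel()
    R=cv2.Rodrigues(np.array(p['rvec'],float))[0]; t=np.array(p['tvec'],float).ravel()
    return -R.T@t, R.T@np.array([n[0],n[1],1])
def atz(p,uv,z):
    c,d=ray(p,uv); return c+d*(z-c[2])/d[2]
def boxpts(x,y,a,P):
    c,s=np.cos(a),np.sin(a); P=np.array(P,float).reshape(-1,3)
    return np.c_[x+c*P[:,0]-s*P[:,1], y+s*P[:,0]+c*P[:,1], P[:,2]]
E
python3 - <<'E'
from h import *
for n in ['top','side']:
    p=snap(n); im=p['frame'].copy()
    print(n,p['rvec'],p['tvec'])
    for k in ['sample_box','box_lid','tab_front','tab_left','tab_right','slide_pack','dropper_oil','stopper_b','timer']:
        for r in finder.silhouettes(p,k)[:3]:
            b=r['box']; z=0.05 if 'box' in k else 0.02
            print(k,round(r['conf'],2),np.round(b),np.round(atz(p,b[:2],z),3))
    save(cv2.resize(im,(800,600)),n+'0.png')
E
```

```text
top [ 2.09696573 -2.15194531  0.14311044] [-0.04698035  0.5307166   1.28743437]
sample_box 0.72 [284. 213.  53.  58.] [ 0.511 -0.07   0.05 ]
sample_box 0.66 [183. 223.  40.  32.] [0.487 0.279 0.05 ]
box_lid 0.81 [279. 197.  46.  25.] [ 0.569 -0.054  0.05 ]
box_lid 0.74 [184. 225.  35.  32.] [0.48  0.276 0.05 ]
tab_front 0.6 [278. 187.   8.   4.] [ 0.609 -0.051  0.02 ]
tab_front 0.59 [184. 233.   7.   9.] [0.457 0.284 0.02 ]
tab_front 0.26 [414. 237.  16.  15.] [ 0.42  -0.517  0.02 ]
tab_left 0.37 [172. 229.   6.   4.] [0.473 0.327 0.02 ]
tab_right 0.37 [198. 220.   7.   0.] [0.502 0.232 0.02 ]
slide_pack 0.72 [278. 197.  44.  27.] [ 0.575 -0.051  0.02 ]
slide_pack 0.63 [240. 226.  26.  13.] [0.476 0.086 0.02 ]
timer 0.72 [165. 187.  28.  20.] [0.624 0.355 0.02 ]
side [ 2.2483438  -0.04191864  0.01587254] [-0.54756124  0.01557953  1.29837528]
sample_box 0.61 [270. 202.  60.  83.] [ 0.516 -0.033  0.05 ]
sample_box 0.61 [258. 152.  26.  28.] [0.482 0.24  0.05 ]
box_lid 0.9 [259. 149.  30.  19.] [0.484 0.264 0.05 ]
box_lid 0.77 [288. 191.  30.  57.] [0.572 0.017 0.05 ]
tab_front 0.62 [258. 186.  11.  19.] [0.48  0.088 0.02 ]
tab_front 0.56 [293. 177.   4.   8.] [0.593 0.135 0.02 ]
tab_left 0.47 [299. 143.  16.  14.] [0.627 0.346 0.02 ]
tab_right 0.7 [287. 253.  10.  20.] [ 0.557 -0.21   0.02 ]
tab_right 0.56 [298. 208.   9.  16.] [ 0.599 -0.027  0.02 ]
slide_pack 0.75 [258. 186.  14.  20.] [0.481 0.088 0.02 ]
dropper_oil 0.64 [247. 305.  30.  43.] [ 0.457 -0.377  0.02 ]
dropper_oil 0.56 [286. 251.  11.  27.] [ 0.557 -0.205  0.02 ]
timer 0.5 [299. 144.  16.  14.] [0.629 0.341 0.02 ]
```

```bash
python3 - <<'E'
from h import *
a=snap('top'); b=snap('side')
f=lambda im,c,r,w,h:cv2.resize(im[r:r+h,c:c+w],(400,560),interpolation=cv2.INTER_CUBIC)
save(np.hstack([f(a['frame'],220,140,125,175),f(b['frame'],215,135,125,175)]),'crop0.png')
E
```

```text
(no output)
```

View pics/top0.png

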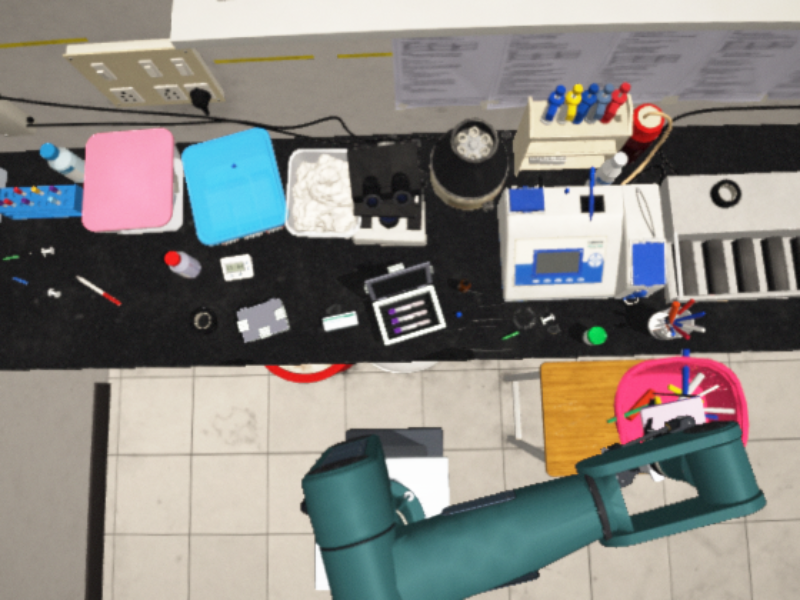

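View pics/crop0.png

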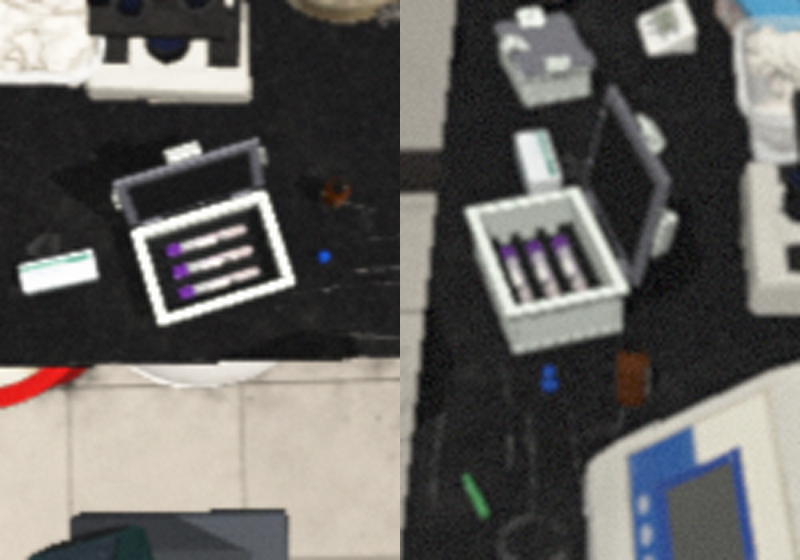

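The wanted item could be the open box at top (284,213), or the shut, smaller box at (184,225). I choose the open, larger one; the crop shows its lid upright, tubes inside, the slide pack at its left, and the stopper and dropper at its right. Next I fit its pose.

```bash
python3 - <<'E'
from h import *
from scipy.optimize import least_squares
a=snap('top'); b=snap('side')
A=lambda l:np.array([[220+u/3.2,140+v/3.2] for u,v in l]); B=lambda l:np.array([[215+(u-400)/3.2,135+v/3.2] for u,v in l])
rim=[[.053,.075,.05],[.053,-.075,.05],[-.053,-.075,.05],[-.053,.075,.05]]
ta=A([(133,230),(265,192),(295,283),(163,325)]); tb=B([(582,188),(628,293),(508,327),(465,210)])
la=A([(113,185),(260,140)]); lb=B([(612,88),(668,180)])
def lid(q): return [[.056+.109*-np.cos(q),y,.05+.109*np.sin(q)] for y in(.075,-.075)]
def f(v):
    R=boxpts(*v[:3],rim);L=boxpts(*v[:3],lid(v[3]))
    return np.r_[proj(a,R)-ta,proj(b,R)-tb,proj(a,L)-la,proj(b,L)-lb].ravel()
s=least_squares(f,[.51,-.07,.2,1.75],loss='soft_l1'); print(s.x,np.round(f(s.x).reshape(-1,2),1))
v=s.x
for n,P in dict(front=[-.048,0,.06],left=[0,.07,.06],right=[0,-.07,.06],hinge=[.056,0,.05],rear=[.1,0,0]).items(): print(n,np.round(boxpts(*v[:3],P),4))
print('lidtop',boxpts(*v[:3],lid(v[3])))
o=robot.get_obs(); print(o)
for p,l in((a,'top'),(b,'side')):
  for k in ['stopper_b','dropper_oil','slide_pack']:
    for r in finder.silhouettes(p,k)[:2]: print(l,k,r['conf'],r['box'],atz(p,r['box'][:2],.02))
E
```

```text
[ 0.48811342 -0.08030296  0.27415144  1.84227252] [[-0.  -0.1]
 [ 0.4 -1. ]
 [ 0.5 -0.2]
 [-0.5 -0.2]
 [-1.5  0.2]
 [ 0.2 -0.7]
 [-0.5 -3.2]
 [-0.   0.1]
 [ 0.7 -0.6]
 [-0.2 -0.4]
 [-0.5 -0.5]
 [-0.1  1.2]]
front [[ 0.4419 -0.0933  0.06  ]]
left [[ 0.4692 -0.0129  0.06  ]]
right [[ 0.5071 -0.1477  0.06  ]]
hinge [[ 0.542  -0.0651  0.05  ]]
rear [[ 0.5844 -0.0532  0.    ]]
lidtop [[ 0.54985459  0.01497019  0.15500799]
 [ 0.59046411 -0.12942811  0.15500799]]
{'time': 1.2, 'joint_positions': array([-1.31808980e+00,  8.72051304e-02,  1.37064630e+00, -1.55929475e-06,
        1.68362182e+00, -1.03133837e-01]), 'qvel': array([-0.00093199, -0.00118304,  0.00122977,  0.00040319, -0.00062974,
        0.00035999]), 'joint_torque': array([ 6.23070573e-04, -3.40051281e+01, -3.02593124e+01,  7.18557299e-02,
        2.38563021e-02, -9.77783230e-06]), 'tool_pos': array([ 0.19159412, -0.51558561,  0.19413035]), 'ee_rot': array([3.14147404e+00, 1.38337523e-05, 3.55840186e-01]), 'wrist_force': array([-0.67567177, -0.85759793,  0.40146251]), 'wrist_torque': array([-0.02420435, -0.0184952 , -0.00746849]), 'width': 0.09396799178886538}
top stopper_b 0.24 [280.0, 198.9, 51.7, 24.1] [ 0.56774443 -0.05739802  0.02      ]
top dropper_oil 0.63 [324.5, 199.8, 6.8, 10.4] [ 0.56001112 -0.21365889  0.02      ]
top dropper_oil 0.62 [237.4, 225.3, 22.6, 10.2] [0.47815215 0.093837   0.02      ]
top slide_pack 0.5 [238.8, 226.1, 26.5, 8.9] [0.47520597 0.08893448 0.02      ]
side stopper_b 0.22 [228.3, 358.9, 17.6, 30.5] [ 0.42215036 -0.51445104  0.02      ]
side dropper_oil 0.57 [285.9, 250.4, 11.8, 22.6] [ 0.55524221 -0.20148779  0.02      ]
side slide_pack 0.76 [258.9, 186.2, 9.9, 15.1] [0.48371988 0.08754119 0.02      ]
```

Pose fit is good: box at (0.488, -0.080), yaw 0.274, lid at 1.84. I now check clearance behind the lid.

```bash
python3 - <<'E'
from h import *
a=snap('top'); b=snap('side')
out=[]
for p in (a,b):
    im=cv2.resize(p['frame'],None,fx=3,fy=3,interpolation=cv2.INTER_CUBIC)
    def poly(P,c):
        u=(proj(p,boxpts(.48811,-.0803,.27415,P))*3).astype(int); cv2.polylines(im,[u.reshape(-1,1,2)],True,c,1)
    X,Y=.115,-.038
    for z,c in((.215,(255,0,0)),(.33,(255,160,0))): poly([[X-.0375,Y-.0885,z],[X+.0375,Y-.0885,z],[X+.0375,Y+.0885,z],[X-.0375,Y+.0885,z]],c)
    poly([[X-.01,Y-.0125,.12],[X+.01,Y-.0125,.12],[X+.01,Y+.0125,.12],[X-.01,Y+.0125,.12]],(0,255,0))
    q=1.842; poly([[.056-r*np.cos(q),y,.05+r*np.sin(q)] for r,y in((.003,.075),(.003,-.075),(.109,-.075),(.109,.075))],(0,255,255))
    c,r=np.mean(proj(p,boxpts(.48811,-.0803,.27415,[.1,-.02,.1]))*3,axis=0).astype(int)
    out.append(im[r-300:r+300,c-200:c+200])
save(np.hstack(out),'clr.png')
E
```

```text
(no output)
```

View pics/clr.png

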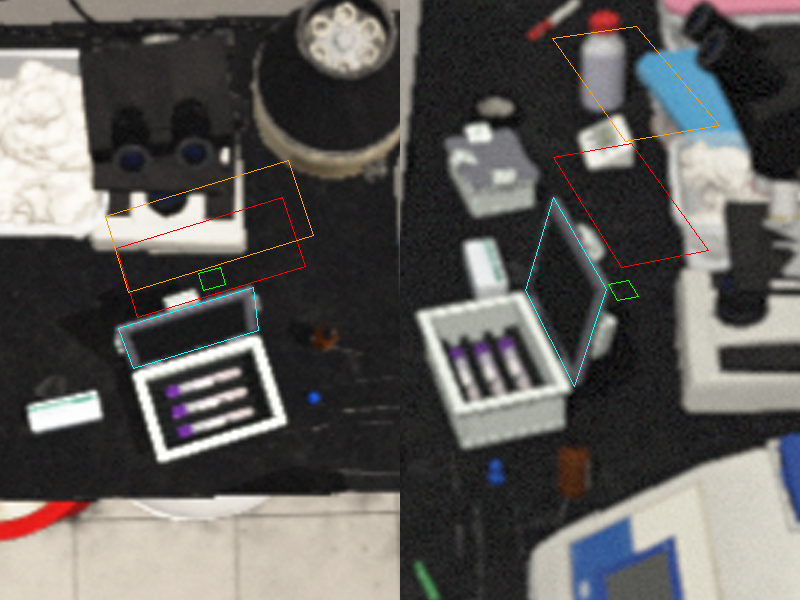

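```bash
python3 - <<'E'
from h import *
a=snap('top'); b=snap('side')
off=[np.mean(proj(p,boxpts(.48811,-.0803,.27415,[.1,-.02,.1]))*3,axis=0).astype(int)-[200,300] for p in (a,b)]
def tri(u,w):
    c1,d1=ray(a,(np.array(u)+off[0])/3); c2,d2=ray(b,(np.array(w)-[400,0]+off[1])/3)
    s=np.linalg.lstsq(np.c_[d1,-d2],c2-c1,rcond=None)[0]; p,q=c1+d1*s[0],c2+d2*s[1]; return np.round((p+q)/2,3),np.round(np.linalg.norm(p-q),3)
for u in((130,158),(195,152)):
    for w in((698,52),(715,12)): print(u,w,tri(u,w))
for u in ((85,185),(215,190),(170,210)): print([np.round(atz(a,(np.array(u)+off[0])/3,z),3) for z in(.1,.2,.3)])
s=snap('side')['frame']; save(cv2.resize(s[40:250,230:510],(800,600),interpolation=cv2.INTER_CUBIC),'scope.png')
E
```

```text
(130, 158) (698, 52) (array([ 0.676, -0.013,  0.318]), np.float64(0.009))
(130, 158) (715, 12) (array([ 0.677, -0.016,  0.351]), np.float64(0.015))
(195, 152) (698, 52) (array([ 0.667, -0.075,  0.35 ]), np.float64(0.011))
(195, 152) (715, 12) (array([ 0.668, -0.075,  0.38 ]), np.float64(0.011))
[array([0.727, 0.055, 0.1  ]), array([0.695, 0.044, 0.2  ]), array([0.662, 0.032, 0.3  ])]
[array([ 0.717, -0.092,  0.1  ]), array([ 0.685, -0.092,  0.2  ]), array([ 0.653, -0.092,  0.3  ])]
[array([ 0.695, -0.04 ,  0.1  ]), array([ 0.665, -0.045,  0.2  ]), array([ 0.634, -0.049,  0.3  ])]
```

View pics/scope.png

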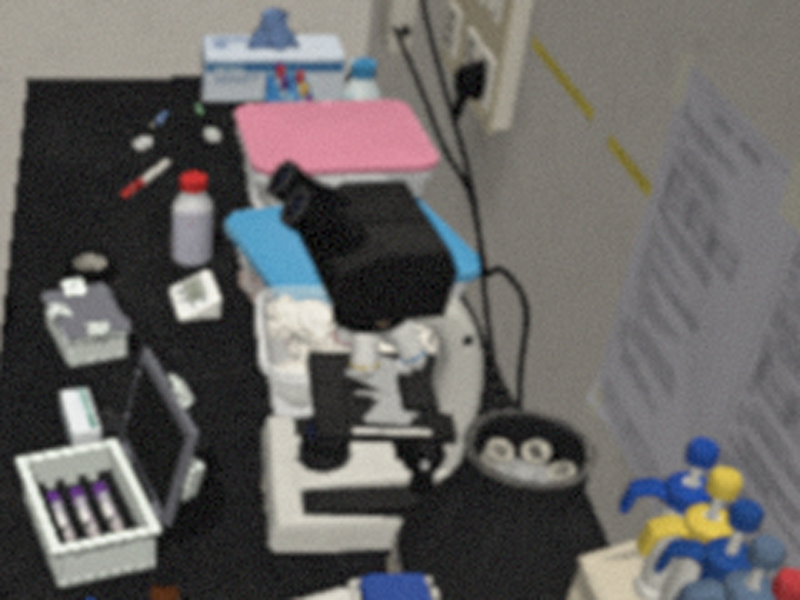

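Eyepieces come out at x≈0.67, z≈0.35, so about 2 cm clear of the gripper body. Moving off.

play_rows --claw 0 --rows '[{"linear": [0,0,-2.5],"spin": 4.7},{"linear": [0,0,-2.1],"spin": 0},{"linear": [2.2,-2.85,0],"spin": 0},{"linear": [2.2,-2.85,0],"spin": 0},{"linear": [2.2,-2.85,0],"spin": 0},{"linear": [2.2,-2.85,0],"spin": 0},{"linear": [2.2,-2.85,0],"spin": 0},{"linear": [2.2,-2.85,0],"spin": 0},{"linear": [2.2,-2.85,0],"spin": 0},{"linear": [2.2,-2.85,0],"spin": 0},{"linear": [2.2,-2.85,0],"spin": 0},{"linear": [2.2,-2.85,0],"spin": 0}]'

```text
time: 2.75
tool_pos: [0.3265, -0.1801, 0.2403]
ee_rot: [3.141, -0.001, 0.273]
wrist_force: [1.4, -0.1, 0.4]
width: 0.0174
```

play_rows --rows '[{"linear": [3,0,0],"spin": 0},{"linear": [3,0,0],"spin": 0},{"linear": [3,0,0],"spin": 0},{"linear": [3,0,0],"spin": 0},{"linear": [3,0,0],"spin": 0},{"linear": [3,0,0],"spin": 0},{"linear": [3,0,0],"spin": 0},{"linear": [3,0,0],"spin": 0},{"linear": [3,0,0],"spin": 0},{"linear": [2.3,0,0],"spin": 0},{"linear": [0,0,0],"spin": 0},{"linear": [0,0,0],"spin": 0}]'

```text
time: 3.75
tool_pos: [0.6088, -0.1021, 0.2388]
ee_rot: [-3.141, 0.002, 0.275]
wrist_force: [-0.4, -0.4, 0.4]
width: 0.0006
```

```bash
python3 - <<'E'
from h import *
a=snap('top'); b=snap('side')
o=robot.get_obs(); print(o['tool_pos'],o['wrist_force'],o['width'])
f=lambda im,c,r,w,h:cv2.resize(im[r:r+h,c:c+w],(400,560),interpolation=cv2.INTER_CUBIC)
save(np.hstack([f(a['frame'],220,120,125,175),f(b['frame'],215,95,150,210)]),'crop1.png')
E
```

```text
[ 0.60783304 -0.10272446  0.24014782] [-0.68827471 -0.98096056  0.64442247] 0.0008375097378812407
```

View pics/crop1.png

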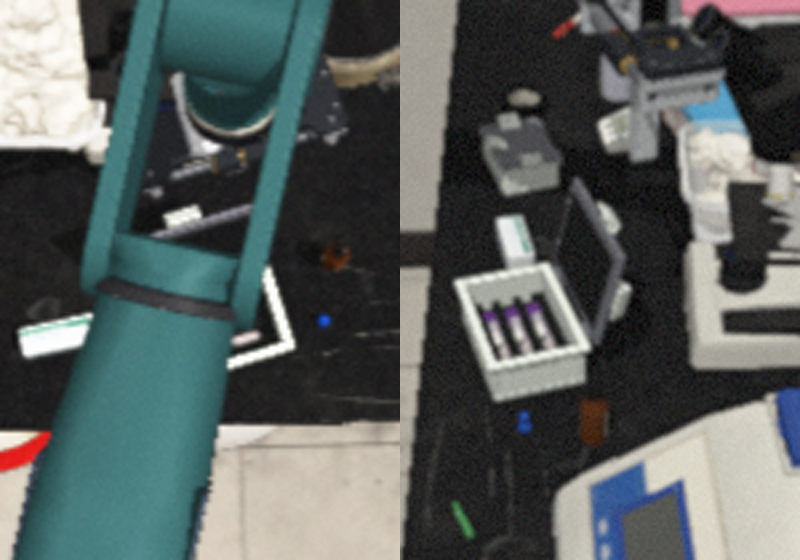

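play_rows --rows '[{"linear": [0,0,2.4],"spin": 0},{"linear": [0,0,2.4],"spin": 0},{"linear": [0,0,2.4],"spin": 0},{"linear": [0,0,2.4],"spin": 0},{"linear": [0,0,0],"spin": 0},{"linear": [0,0,0],"spin": 0}]'

```text
time: 4.35
tool_pos: [0.6067, -0.1028, 0.1435]
ee_rot: [-3.14, 0.002, 0.273]
wrist_force: [-0.0, -0.5, 0.5]
width: 0.0007
```

```bash
python3 - <<'E'
from h import *
b=snap('side')
o=robot.get_obs(); print(o['tool_pos'],o['wrist_force'],o['width'])
save(cv2.resize(b['frame'][95:235,215:402],(800,600),interpolation=cv2.INTER_CUBIC),'crop2.png')
E
```

```text
[ 0.60809365 -0.10299509  0.14550082] [-0.48551254  0.46430198  0.1704369 ] 0.000370655046765986
```

View pics/crop2.png

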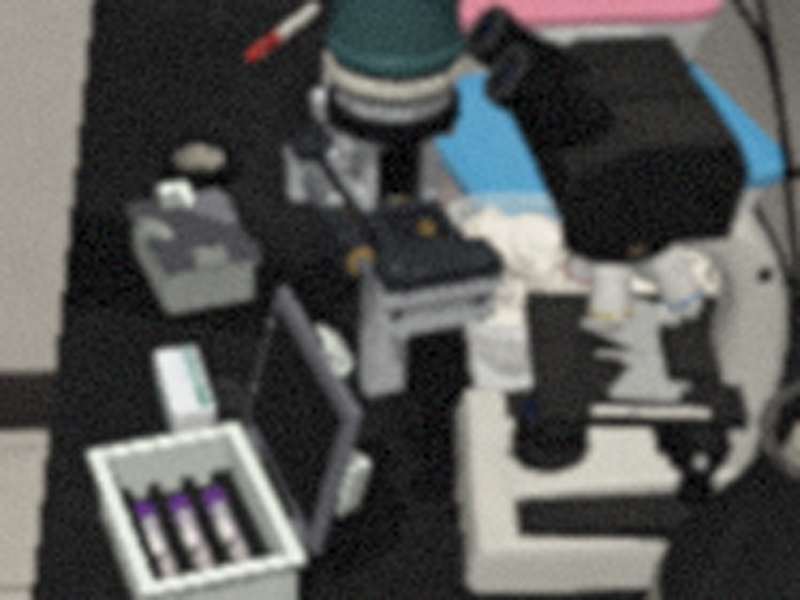

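play_rows --rows '[{"linear": [-1.2,0,0],"spin": 0},{"linear": [-1.2,0,0],"spin": 0},{"linear": [-1.2,0,0],"spin": 0},{"linear": [-1.2,0,0],"spin": 0},{"linear": [-1.2,0,0.2],"spin": 0},{"linear": [-1.2,0,0.2],"spin": 0},{"linear": [-1.2,0,0.2],"spin": 0},{"linear": [-1.2,0,0.2],"spin": 0},{"linear": [-1.2,0,0.2],"spin": 0},{"linear": [0,0,0],"spin": 0}]'

```text
time: 5.23
tool_pos: [0.5041, -0.1327, 0.1371]
ee_rot: [3.138, -0.003, 0.272]
wrist_force: [0.2, 0.4, 0.2]
width: 0.0009
```

```bash
python3 - <<'E'
from h import *
b=snap('side')
o=robot.get_obs(); print(o['tool_pos'],o['wrist_force'],o['width'])
save(cv2.resize(b['frame'][95:235,215:402],(800,600),interpolation=cv2.INTER_CUBIC),'crop3.png')
E
```

```text
[ 0.50512503 -0.132468    0.13700915] [ 0.40054144 -0.591947    0.54313876] 0.00048132017069103247
```

View pics/crop3.png

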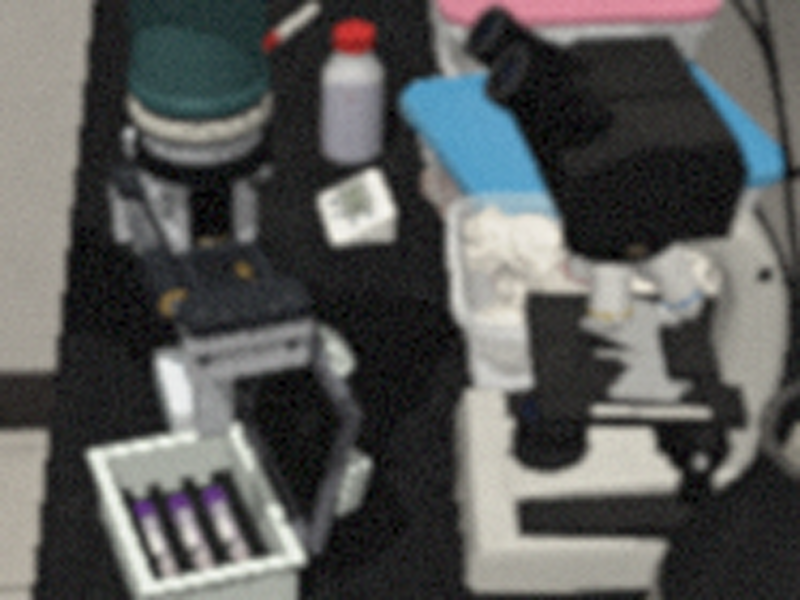

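```bash
python3 - <<'E'
from h import *
from scipy.spatial.transform import Rotation as Ro
b=snap('side'); o=robot.get_obs(); R=Ro.from_euler('xyz',o['ee_rot']).as_matrix()
im=cv2.resize(b['frame'][95:235,215:402],(800,600),interpolation=cv2.INTER_CUBIC)
pr=lambda P:(proj(b,P)-[215,95])*[800/187,600/140]
for P in ([0,0,.014],[0,0,-.083],[.0375,.0885,-.083],[-.0375,.0885,-.083],[.0375,-.0885,-.083],[-.0375,-.0885,-.083]):
    w=o['tool_pos']+R@P; u=pr(w)[0]; print(P,np.round(w,3),np.round(u)); cv2.circle(im,tuple(u.astype(int)),4,(255,0,0),-1)
q=1.842
P=boxpts(.48811,-.0803,.27415,[[.056-r*np.cos(q),y,.05+r*np.sin(q)] for r,y in((.003,.075),(.003,-.075),(.109,-.075),(.109,.075))])
u=pr(P); print(np.round(u)); cv2.polylines(im,[u.astype(int).reshape(-1,1,2)],True,(0,255,255),1)
a=snap('top');t=cv2.resize(a['frame'][100:275,200:350],(514,600),interpolation=cv2.INTER_CUBIC)
save(np.hstack([im[:,:500][:, 100:386] if 0 else im[150:600,60:460][:, :],cv2.resize(t,(386,450))]),'crop4.png')
w=snap('wrist'); save(w['frame'],'w.png')
E
```

```text
[0, 0, 0.014] [ 0.506 -0.132  0.123] [217. 466.]
[0, 0, -0.083] [ 0.505 -0.132  0.22 ] [212. 333.]
[0.0375, 0.0885, -0.083] [ 0.565 -0.207  0.22 ] [324. 408.]
[-0.0375, 0.0885, -0.083] [ 0.493 -0.227  0.22 ] [191. 435.]
[0.0375, -0.0885, -0.083] [ 0.517 -0.037  0.22 ] [231. 245.]
[-0.0375, -0.0885, -0.083] [ 0.445 -0.057  0.219] [112. 266.]
[[242. 420.]
 [311. 556.]
 [358. 417.]
 [281. 287.]]
```

View pics/crop4.png

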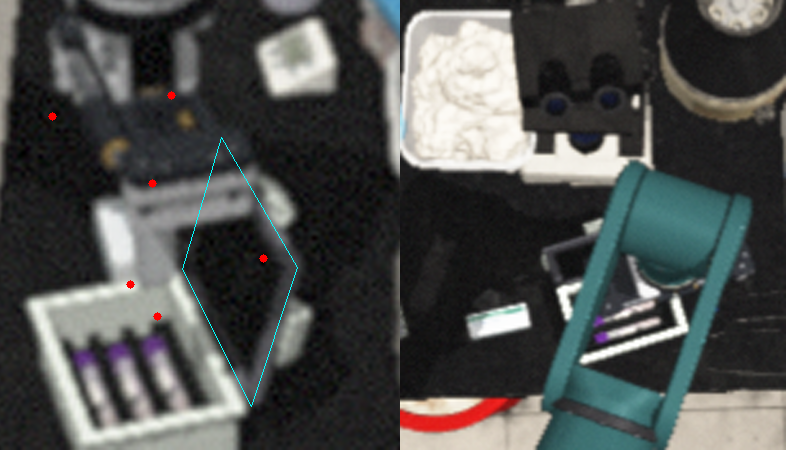

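View pics/w.png

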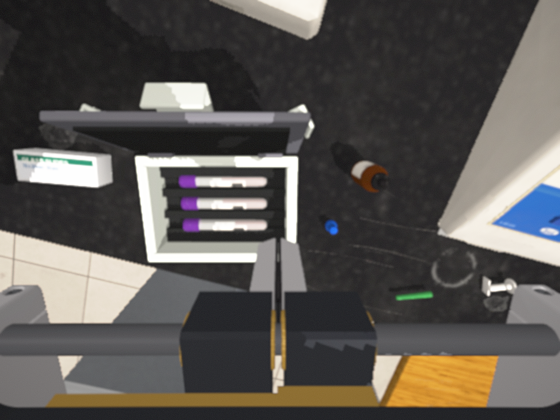

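```bash
python3 - <<'E'
from h import *
b=snap('side'); w=snap('wrist'); o=robot.get_obs()
c,d=ray(b,(266.4,196.0)); t=(-.132-c[1])/d[1]; print('side tip',c+d*t, o['tool_pos'],robot.nose_length)
M=np.linalg.inv(w['mount']); K,D=KD(w)
for z in(-.03,-.015,0,.014,.03):
    P=M@[0,0,z,1]; print(z,cv2.projectPoints(P[:3].reshape(1,3),np.zeros(3),np.zeros(3),K,D)[0].ravel())
print(w['mount'])
# lid right-top corner & box rim corners in wrist
from scipy.spatial.transform import Rotation as Ro
T=np.eye(4);T[:3,:3]=Ro.from_euler('xyz',o['ee_rot']).as_matrix();T[:3,3]=o['tool_pos']
def pw(P):
    P=np.c_[P,np.ones(len(P))]; Q=(M@np.linalg.inv(T)@P.T).T[:,:3]; return cv2.projectPoints(Q,np.zeros(3),np.zeros(3),K,D)[0].reshape(-1,2)
bp=lambda P:boxpts(.48811,-.0803,.27415,P)
print('rim',np.round(pw(bp([[.053,.075,.05],[.053,-.075,.05],[-.053,-.075,.05],[-.053,.075,.05]]))))
for q in(1.5,1.6,1.7,1.8,1.85): print(q,np.round(pw(bp([[.056-.109*np.cos(q),y,.05+.109*np.sin(q)] for y in(.075,-.075)]))), np.round(proj(b,bp([[.056-.109*np.cos(q),y,.05+.109*np.sin(q)] for y in(.075,-.075)])),1).tolist())
E
```

```text
side tip [ 0.50781099 -0.132       0.14791026] [ 0.50534846 -0.13169494  0.13485225] 0.014
-0.03 [277.88265921 263.32800349]
-0.015 [277.87594982 252.76120391]
0 [277.8701871  243.68388615]
0.014 [277.86549668 236.29465285]
0.03 [277.86079878 228.89272453]
[[-3.95097614e-04 -9.61261797e-01 -2.75636720e-01  7.94220913e-02]
 [ 9.99999920e-01 -3.63548571e-04 -1.65552073e-04 -2.23819302e-05]
 [ 5.89315474e-05 -2.75636763e-01  9.61261864e-01 -1.90297493e-01]
 [ 0.00000000e+00  0.00000000e+00  0.00000000e+00  1.00000000e+00]]
rim [[137. 157.]
 [300. 157.]
 [298. 262.]
 [150. 263.]]
1.5 [[ 50. 186.]
 [314. 185.]] [[268.1, 163.1], [284.9, 193.9]]
1.6 [[ 46. 166.]
 [315. 166.]] [[271.8, 162.4], [289.0, 193.1]]
1.7 [[ 43. 146.]
 [316. 146.]] [[275.5, 162.0], [293.0, 192.5]]
1.8 [[ 41. 126.]
 [316. 126.]] [[279.2, 161.9], [297.0, 192.4]]
1.85 [[ 41. 116.]
 [316. 116.]] [[281.0, 162.0], [298.9, 192.4]]
```

The lid did not move. The side picture puts the fingertips about 2.5 cm higher than reported, so they went over the edge. I'll go back behind the lid, between the tabs, and lower.

play_rows --rows '[{"linear": [0,-0.7,-3.5],"spin": 0},{"linear": [0,-0.7,-3.5],"spin": 0},{"linear": [2.1,-0.8,0],"spin": 0},{"linear": [2.1,0,0],"spin": 0},{"linear": [2.1,0,0],"spin": 0},{"linear": [2.1,0,0],"spin": 0},{"linear": [2.1,0,0],"spin": 0},{"linear": [0,0,0],"spin": 0}]'

```text
time: 6.2
tool_pos: [0.6023, -0.0807, 0.2026]
ee_rot: [-3.141, 0.0, 0.276]
wrist_force: [-0.0, 0.8, -0.7]
width: 0.0006
```

play_rows --rows '[{"linear": [0,0,2],"spin": 0},{"linear": [0,0,2],"spin": 0},{"linear": [0,0,2],"spin": 0},{"linear": [0,0,2],"spin": 0},{"linear": [0,0,1.5],"spin": 0},{"linear": [0,0,1],"spin": 0},{"linear": [0,0,0],"spin": 0}]'

```text
time: 6.78
tool_pos: [0.5975, -0.0818, 0.0961]
ee_rot: [-3.139, 0.005, 0.274]
wrist_force: [-1.1, -0.1, -0.3]
width: 0.0003
```

```bash
python3 - <<'E'
from h import *
b=snap('side');w=snap('wrist')
o=robot.get_obs(); print(o['tool_pos'],o['wrist_force'],o['width'])
save(np.hstack([cv2.resize(b['frame'][95:235,240:380],(420,420),interpolation=cv2.INTER_CUBIC),w['frame'][:, 90:470]]),'crop5.png')
E
```

```text
[ 0.59956451 -0.08226208  0.09944356] [-0.7592457   0.76284407  0.39945004] 0.0003046504755772748
```

View pics/crop5.png

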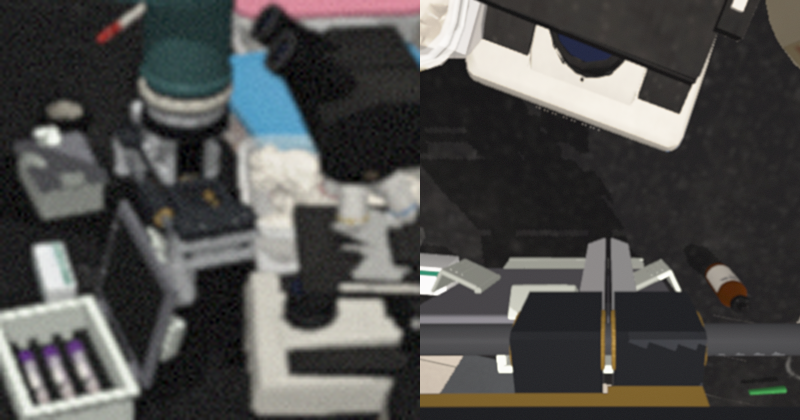

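play_rows --rows '[{"linear": [-1,0,0],"spin": 0},{"linear": [-1,0,0],"spin": 0},{"linear": [-1,0,0],"spin": 0},{"linear": [-1,0,0],"spin": 0}]'

```text
time: 7.22
tool_pos: [0.5607, -0.0934, 0.1004]
ee_rot: [3.14, -0.002, 0.274]
wrist_force: [0.4, -0.8, 0.5]
width: 0.0011
```

play_rows --rows '[{"linear": [-1,0,0],"spin": 0},{"linear": [-1,0,0],"spin": 0},{"linear": [-1,0,0],"spin": 0}]'

```text
time: 7.47
tool_pos: [0.5307, -0.1013, 0.099]
ee_rot: [-3.141, 0.001, 0.274]
wrist_force: [0.3, -0.6, 0.0]
width: 0.0002
```

```bash
cat > lid.py <<'E'
from h import *
b=snap('side'); a=snap('top'); o=robot.get_obs()
d=o['tool_pos'][:2]-[.48811,-.0803]; c,s=np.cos(.27415),np.sin(.27415)
print('box frame tcp',np.round([c*d[0]+s*d[1],-s*d[0]+c*d[1],o['tool_pos'][2]],4),np.round(o['wrist_force'],1))
for p,n in((b,'side'),(a,'top')):
  for r in finder.silhouettes(p,'box_lid')[:2]: print(n,round(r['conf'],2),np.round(r['box']))
E
python3 lid.py
```

```text
box frame tcp [ 0.0349 -0.0319  0.099 ] [ 0.3 -0.3 -0.2]
side 0.78 [269. 198.  36.  50.]
side 0.56 [250. 150.  14.  26.]
top 0.96 [183. 225.  36.  29.]
top 0.77 [284. 218.  35.  15.]
```

play_rows --rows '[{"linear": [-1,0,0],"spin": 0},{"linear": [-1,0,0],"spin": 0},{"linear": [-1,0,0],"spin": 0},{"linear": [-1,0,0],"spin": 0},{"linear": [-1,0,0],"spin": 0},{"linear": [0,0,-3],"spin": 0},{"linear": [0,0,-3],"spin": 0},{"linear": [0,0,-3],"spin": 0},{"linear": [0,0,0],"spin": 0}]'

```text
time: 8.42
tool_pos: [0.4865, -0.1159, 0.1964]
ee_rot: [3.134, -0.01, 0.273]
wrist_force: [0.1, -0.1, 1.5]
width: 0.0009
```

```bash
python3 lid.py; python3 - <<'E'
from h import *
b=snap('side');w=snap('wrist')
save(np.hstack([cv2.resize(b['frame'][120:260,215:355],(420,420),interpolation=cv2.INTER_CUBIC),w['frame'][:, 60:440]]),'crop6.png')
E
```

```text
box frame tcp [-0.013  -0.0325  0.1908] [ 0.   0.  -0.2]
side 0.82 [262. 210.  52.  41.]
top 0.69 [182. 224.  34.  33.]
```

View pics/crop6.png

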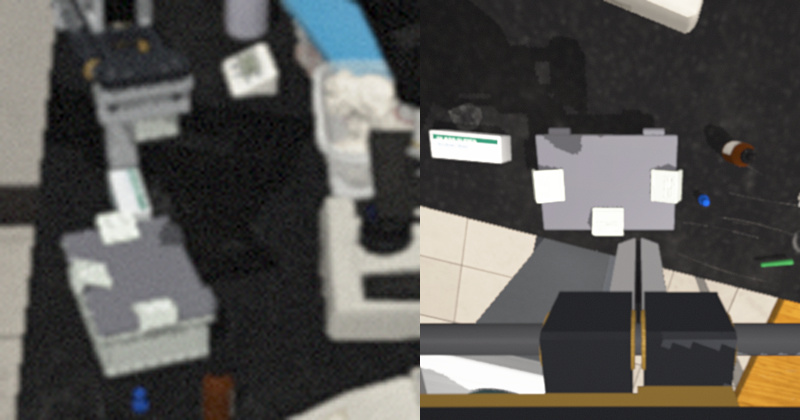

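Lid is shut, all three tabs up, bystanders in place. Now the front tab.

play_rows --rows '[{"linear": [-1.75,-1.65,0],"spin": 0},{"linear": [-1.75,-1.6,0],"spin": 0},{"linear": [0,0,3],"spin": 0},{"linear": [0,0,3],"spin": 0},{"linear": [0,0,3],"spin": 0},{"linear": [0,0,0.5],"spin": 0},{"linear": [0,0,0],"spin": 0}]'

```text
time: 9.3
tool_pos: [0.439, -0.0918, 0.0907]
ee_rot: [-3.137, 0.006, 0.274]
wrist_force: [0.6, 0.5, -0.3]
width: 0.0004
```

play_rows --rows '[{"linear": [0,0,0.5],"spin": 0},{"linear": [0,0,0.5],"spin": 0},{"linear": [0,0,0],"spin": 0}]'

```text
time: 9.55
tool_pos: [0.4422, -0.093, 0.0846]
ee_rot: [3.141, -0.001, 0.274]
wrist_force: [-0.2, -0.6, -0.3]
width: 0.0009
```

play_rows --rows '[{"linear": [0,0,0.5],"spin": 0},{"linear": [0,0,0],"spin": 0}]'

```text
time: 9.72
tool_pos: [0.4417, -0.0928, 0.0791]
ee_rot: [3.141, -0.0, 0.274]
wrist_force: [-0.6, -0.4, 0.2]
width: 0.0005
```

```bash
python3 lid.py
```

```text
box frame tcp [-0.048   0.0005  0.0794] [ 0.3 -0.6  0.5]
side 0.85 [262. 211.  50.  42.]
side 0.69 [262. 148.  32.  20.]
top 0.9 [183. 227.  30.  30.]
top 0.62 [299. 204.   9.   7.]
```

play_rows --rows '[{"linear": [0,0,0.5],"spin": 0},{"linear": [0,0,0.5],"spin": 0},{"linear": [0,0,0],"spin": 0}]'

```text
time: 10.17
tool_pos: [0.4407, -0.0925, 0.0677]
ee_rot: [-3.14, 0.002, 0.274]
wrist_force: [-0.9, 0.1, -0.6]
width: 0.0008
```

play_rows --rows '[{"linear": [0,0,0.5],"spin": 0},{"linear": [0,0,0],"spin": 0}]'

```text
time: 10.33
tool_pos: [0.4409, -0.0925, 0.063]
ee_rot: [-3.141, 0.002, 0.274]
wrist_force: [-0.6, -0.1, 0.6]
width: 0.0004
```

play_rows --rows '[{"linear": [0,0,0.5],"spin": 0},{"linear": [0,0,0],"spin": 0}]'

```text
time: 10.5
tool_pos: [0.4413, -0.093, 0.0589]
ee_rot: [3.141, 0.001, 0.274]
wrist_force: [-1.2, -0.8, 2.3]
width: 0.0004
```

play_rows --rows '[{"linear": [0,0,0.4],"spin": 0},{"linear": [0,0,0],"spin": 0}]'

```text
time: 10.67
tool_pos: [0.4404, -0.0934, 0.0553]
ee_rot: [3.141, 0.003, 0.274]
wrist_force: [-4.8, -1.5, 4.3]
width: 0.0008
```

play_rows --rows '[{"linear": [0,0,0.4],"spin": 0},{"linear": [0,0,0],"spin": 0}]'

```text
time: 10.83
tool_pos: [0.4406, -0.0935, 0.0513]
ee_rot: [3.14, 0.002, 0.274]
wrist_force: [-2.5, -1.1, 3.7]
width: 0.0
```

play_rows --rows '[{"linear": [0,0,0.3],"spin": 0},{"linear": [0,0,0],"spin": 0}]'

```text
time: 11.0
tool_pos: [0.441, -0.0935, 0.0485]
ee_rot: [3.14, 0.002, 0.274]
wrist_force: [-3.0, -2.0, 3.4]
width: 0.0005
```

play_rows --rows '[{"linear": [0,0,0.3],"spin": 0},{"linear": [0,0,0],"spin": 0}]'

```text
time: 11.17
tool_pos: [0.4412, -0.0936, 0.0481]
ee_rot: [3.14, 0.001, 0.274]
wrist_force: [-8.6, 0.2, 15.6]
width: 0.0004
```

play_rows --rows '[{"linear": [0,0,0.2],"spin": 0},{"linear": [0,0,0],"spin": 0}]'

```text
time: 11.33
tool_pos: [0.4413, -0.0936, 0.0478]
ee_rot: [3.14, 0.001, 0.274]
wrist_force: [-10.8, 1.2, 25.3]
width: 0.0006
```

Hard stop at the home height, 25 N. Left tab next.

play_rows --rows '[{"linear": [0,0,-2.5],"spin": 0},{"linear": [0,0,-2.5],"spin": 0},{"linear": [2.4,-3.5,0],"spin": 0},{"linear": [2.4,-3.5,0],"spin": 0},{"linear": [0,0,1.5],"spin": 0},{"linear": [0,0,1.5],"spin": 0},{"linear": [0,0,0.6],"spin": 0},{"linear": [0,0,0],"spin": 0}]'

```text
time: 12.0
tool_pos: [0.4679, -0.0132, 0.0561]
ee_rot: [-3.14, 0.001, 0.274]
wrist_force: [-0.2, -1.4, 0.6]
width: 0.0006
```

```bash
python3 lid.py
```

```text
box frame tcp [-0.0012  0.0691  0.057 ] [-0.6  0.3 -0.2]
side 0.85 [262. 212.  52.  39.]
side 0.42 [255. 197.  12.   8.]
top 0.97 [185. 225.  39.  31.]
top 0.85 [288. 218.  40.  37.]
```

play_rows --rows '[{"linear": [0,0,0.3],"spin": 0},{"linear": [0,0,0.3],"spin": 0},{"linear": [0,0,0],"spin": 0}]'

```text
time: 12.45
tool_pos: [0.4688, -0.0134, 0.052]
ee_rot: [-3.14, -0.002, 0.273]
wrist_force: [-1.4, 2.5, 4.1]
width: 0.0003
```

play_rows --rows '[{"linear": [0,0,0.3],"spin": 0},{"linear": [0,0,0.2],"spin": 0},{"linear": [0,0,0],"spin": 0}]'

```text
time: 12.7
tool_pos: [0.4689, -0.0127, 0.0483]
ee_rot: [-3.139, -0.002, 0.273]
wrist_force: [-3.5, 4.2, 10.0]
width: 0.0004
```

play_rows --rows '[{"linear": [0,0,0.2],"spin": 0},{"linear": [0,0,0],"spin": 0}]'

```text
time: 12.87
tool_pos: [0.4689, -0.0126, 0.0481]
ee_rot: [-3.14, -0.002, 0.274]
wrist_force: [-6.9, 4.0, 18.0]
width: 0.0002
```

play_rows --rows '[{"linear": [0,0,0.1],"spin": 0},{"linear": [0,0,0],"spin": 0}]'

```text
time: 13.03
tool_pos: [0.469, -0.0126, 0.048]
ee_rot: [-3.14, -0.003, 0.274]
wrist_force: [-10.3, 4.9, 22.3]
width: 0.0006
```

play_rows --rows '[{"linear": [0,0,-2.5],"spin": 0},{"linear": [0,0,-2.5],"spin": 0},{"linear": [0,3.5,0],"spin": 0},{"linear": [0,3.5,0],"spin": 0},{"linear": [0,3.5,0],"spin": 0},{"linear": [0,3.5,0],"spin": 0},{"linear": [0,0,1.5],"spin": 0},{"linear": [0,0,1.5],"spin": 0},{"linear": [0,0,0.6],"spin": 0},{"linear": [0,0,0],"spin": 0}]'

```text
time: 13.87
tool_pos: [0.5062, -0.1502, 0.0567]
ee_rot: [3.14, 0.001, 0.273]
wrist_force: [-0.0, -0.5, 0.6]
width: 0.0002
```

```bash
python3 lid.py
```

```text
box frame tcp [-0.0013 -0.0704  0.057 ] [-0.4 -0.2 -0.4]
side 0.77 [262. 212.  53.  38.]
top 0.79 [286. 225.  49.  29.]
top 0.72 [184. 224.  35.  29.]
```

play_rows --rows '[{"linear": [0,0,0.3],"spin": 0},{"linear": [0,0,0.3],"spin": 0},{"linear": [0,0,0],"spin": 0}]'

```text
time: 14.32
tool_pos: [0.5069, -0.1495, 0.052]
ee_rot: [3.138, -0.001, 0.274]
wrist_force: [-0.7, -2.2, 2.5]
width: 0.0003
```

play_rows --rows '[{"linear": [0,0,0.3],"spin": 0},{"linear": [0,0,0.2],"spin": 0},{"linear": [0,0,0],"spin": 0}]'

```text
time: 14.57
tool_pos: [0.5072, -0.1501, 0.0483]
ee_rot: [3.137, -0.002, 0.274]
wrist_force: [-1.6, -2.6, 8.3]
width: 0.0005
```

play_rows --rows '[{"linear": [0,0,0.2],"spin": 0},{"linear": [0,0,0],"spin": 0}]'

```text
time: 14.73
tool_pos: [0.5073, -0.1501, 0.0481]
ee_rot: [3.137, -0.002, 0.274]
wrist_force: [-4.2, -2.4, 15.6]
width: 0.0003
```

play_rows --rows '[{"linear": [0,0,0.1],"spin": 0},{"linear": [0,0,0],"spin": 0}]'

```text
time: 14.9
tool_pos: [0.5074, -0.1501, 0.048]
ee_rot: [3.137, -0.002, 0.274]
wrist_force: [-6.3, -1.1, 19.1]
width: 0.0002
```

play_rows --rows '[{"linear": [0,0,-2.5],"spin": 0},{"linear": [0,0,-3],"spin": 0},{"linear": [-2.5,-1.7,-1.5],"spin": 0},{"linear": [-2.5,-1.8,-1.5],"spin": 0},{"linear": [-2.5,-1.8,-1],"spin": 0},{"linear": [-2.5,-1.7,0],"spin": 0},{"linear": [-2,0,0],"spin": 0},{"linear": [0,0,0],"spin": 0},{"linear": [0,0,0],"spin": 0}]'

```text
time: 15.65
tool_pos: [0.3716, -0.1132, 0.1379]
ee_rot: [-3.142, -0.001, 0.273]
wrist_force: [0.8, 0.3, 0.6]
width: 0.0003
```

```bash
python3 - <<'E'
from h import *
b=snap('side');w=snap('wrist'); o=robot.get_obs(); print(o['tool_pos'],o['wrist_force'])
save(np.hstack([cv2.resize(b['frame'][160:260,220:315],(380,400),interpolation=cv2.INTER_CUBIC),cv2.resize(w['frame'][90:300,175:385],(400,400),interpolation=cv2.INTER_CUBIC)]),'fin.png')
E
```

```text
[ 0.37237582 -0.11348389  0.13782284] [1.12173127 0.61326673 0.63279468]
```

View pics/fin.png

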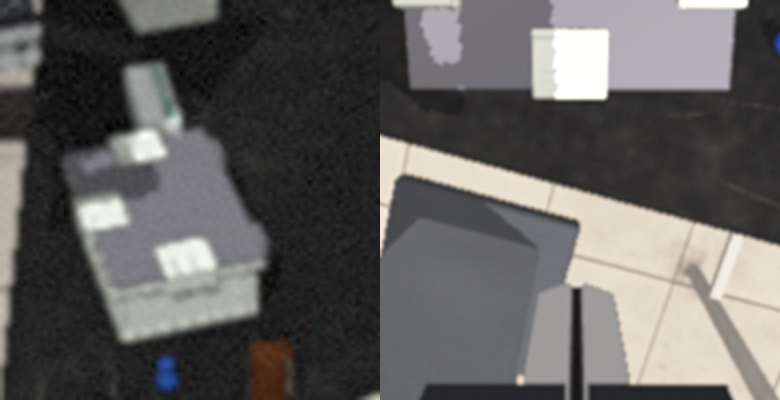

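The lid is shut and all three tabs lie flat on it, with the slide pack, stopper and dropper where they were. The arm is clear, so I'm handing in.

```bash
python3 -c "
from bench import robot; print(robot.close_job())"
```

```text
the job is handed in; nothing more can be done
None
```

I shut the lid of the larger sample box, then pressed the front, left and right tabs home. I handed the job in with the arm clear of everything, at about 16 s of the 45 s allowed.

**Tabs:** each one met a hard stop at the same reported tool height (TCP 0.048 m) under 19–25 N of downward force. The last pictures show the lid shut. The tabs look flat in the side view; the wrist close-up cut off most of the two side tabs.

**Bystanders:** the slide pack, stopper and dropper look unmoved in those pictures. I did not look at the timer, syringe or sample cup again at the end. No move went near the timer. The first move passed over the far-right area at a reported fingertip height of about 0.18 m or more.

**What went wrong or disagreed:**
- **First push missed:** it passed over the lid's edge without moving it. The second push, about 4 cm lower and between the tabs, shut the lid.
- **Fingertip height:** the closed fingertips sat about 26 mm higher than the stated nose length gives. The contact heights on the tabs agreed with this, so I pressed by force rather than by the nominal height.

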